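# Clamp a sensor module and select its test channel

## Robot

A 6-joint arm with a two-finger parallel gripper is mounted at the origin on the work surface. World frame = base frame: x ahead of the robot, y to its left, z up, the work surface at z = 0. Lengths are in m, angles in rad, forces in N, time in s.
With the tool pointing down it reaches from about 0.35 to 0.975 m from the base axis. Payload 4.9 kg.
Tool frame: the origin (TCP) lies at the very end of the fingers, on their centre line; the grasp point (between the pads) lies 19 mm behind it; z points along the fingers, y is the line along which they close (so a half turn about z gives the same grasp; the last joint's range is limited). The gripper opens to 85 mm and grips with 20 to 120 N. Pads are 22 mm wide; open, the fingers measure 114 mm over their backs; the gripper's body (76 mm by 85 mm) begins 54 mm behind the grasp point. The pads swing forward as they close: fully open they stand 13 mm farther back than shut.
Start: joints at [1.011, 0.053, 1.613, -0, 1.476, -0.119], TCP at [0.267, 0.565, 0.204] pointing down, gripper open.
Joint ranges: [-3.01, 3.01], [-1.01, 2.22], [0.06, 2.58], [-1.02, 4.17], [0.09, 2.62], [-3.14, 3.14]. Speed limits (rad/s): [2.57, 2.57, 3.14, 3.14, 3.14, 3.14].

## Interface

Orientations are given as a rotation vector (axis times angle).
In Python, from station import ctrl gives the robot as it stands. The module is installed in compiled form; this text tells all that it offers.
- The arm moves only by the tool jog_arm, never from a script. Its argument "steps" is a list of rows, each an object with "delta_rot": the turn, a rotation vector about the tool's x, y, z in degrees, a list of three; "linear": the shift along the tool's x, y, z in m, a list of three; "grip": the finger opening in m, from 0 to 0.0854. In form: [{"delta_rot": [rx, ry, rz], "linear": [x, y, z], "grip": grip}, ...]. A call has 1 to 10 rows; each row shifts and turns the commanded pose from where the row before left it, along the tool's axes as they then stand; what a row does not reach is not made up. A row lasts 1/10 s, in which the tool goes at most 50 mm and 8.59 degrees, less where a joint would pass 70% of its speed; a pose out of reach is approached as far as the arm can. A call with a gripper value outside its range is refused whole. The fingers move at their own pace and stop on an object; "newtons" is the grip in N (left out, the last holds). Time passes only in rows, so rows that do not move let the fingers close. It gives the time, the measured TCP pose, the force, the opening and the grip force at its end, in the units of the state.
- ctrl.get_obs(): the state, without advancing time (a new reading comes with each control period).
- ctrl.get_image(name): name is "scene" or "top" or "wrist"; returns (picture, depth): 384x512x3 uint8, red, green, blue; 384x512 float32, m along the optical axis (not along the pixel's ray), 0 where there is no reading.
- ctrl.camera_info(name): a dict with "camera_matrix" (3x3 intrinsics, pixels), "distortion" ([k1, k2, p1, p2, k3] as OpenCV has them; the pictures are not rectified), "R" (3x3) and "t" (3): a world point X has camera coordinates R X + t; the wrist camera has in their place "T_tool_cam" (4x4, takes a point from camera to tool coordinates, whose origin is the TCP and whose axes are the flange's). Camera axes: x right, y down, z forward; pixel columns grow to the right and rows downward; lengths in m; the calibration is good to about 2 mm. A picture is of the moment at which its call begins: read the wrist's pose just before it. camera_info takes no time and is no camera call.
- ctrl.finish_job(): hands the job in; it is judged then, once.
The state is a dict: "t": time; "q": joint angles; "dq": joint speeds; "effort": joint torques, N m; "tool_pos": TCP position; "tool_rot": TCP orientation; "contact_force": force on the tool from outside, world axes, zero at the start; "wrist_torque": the same for the moment, N m; "opening": finger opening in m; "grip_force": force on a finger pad.
Only numpy, scipy, OpenCV 4.12 (cv2) and the standard library are available. Lean on these libraries where they do the work, as an engineer would, in place of code of your own. Each camera call takes 0.05 s, during which the arm holds its last target. There are 200 camera calls.

## Task

Check the white sensor module on the bench fixture: slide it along the plate between the guides until it is fully home against the end stop, then throw the toggle clamp's handle over past its dead point so that the pad holds the module down. After that turn the tester's selector lever to click into the position marked by the tall round cap (the other positions have flat dots), let go of everything, and leave the loose bottles, jar, paper roll, mug and electrode standing where they are.

Things in the scene. Friction and masses are not known exactly. Their poses are not given: they have to be found in the camera images.
- fixture: fixed aluminium fixture, left or right of the robot's centre line. Origin on the table at its underside; +x = the direction the module is pushed home, z up. Plate local x -150 to 100, y -65 to 65 mm, top at z = 12. Steel guides x -5 to 35 mm, inner faces at y = +25 and -25, tops z = 26, flaring at 30 degrees to a mouth 76 mm wide at x = -28. End stop face at x = 35 mm, top z = 30
- module: loose white plastic sensor module, 80 mm (its x) by 44 (y) by 24 high, 80 to 170 g, lying flat and a little skewed on the fixture plate in front of the guides' mouth; origin at the centre of its underside. Fully home its origin is at x = -5, y = 0 +- 3, z = 12 mm in the fixture's frame
- clamp_handle (a joint): angle of the clamp handle, rad: at the start 0 to 0.25 (open, upright; at 0 it leans 0.05 to the fixture's -x); grows as it swings about the pivot to the fixture's +x and down, away from the module. Dead point 1.35; stop at 1.6 = locked, handle level. Before the dead point it stays where left and takes up to 5 N at the grip; past it the pad's spring snaps it to the stop
- handle_pivot (a point): the handle's pivot axis (along the fixture's y), at x = 82, y = 0, z = 40 mm in the fixture's frame, between two cheeks (x 47 to 97, y -19 to 19, top z = 64 mm). Handle and hold-down arm swing in the plane y = 0. Open, the arm (pivot at x = 55, z = 62, 57 mm long) stands in front of the handle, slanting to -x, its tip up to 125 mm above the table; it comes down as the handle is thrown
- handle_grip (a point): point on the axis of the handle's black grip, 85 mm from the pivot; the grip is a round bar of 20 mm diameter from 54 to 110 mm from the pivot, below it a 10 mm rod
- clamp_pad: black rubber pad, 18 mm diameter, sprung (2.5 N/mm), under the clamp arm; origin on the arm 33 mm above the pad's free face. Locked, it presses the module's top, 10 mm towards the stop from its centre, with about 5 N
- tester: fixed white signal tester box, left or right of the robot's centre line: 165 (x) by 180 (y) by 60 mm high, origin on the table at the centre of its underside; along its far edge (local x 57 to 81 mm) a ridge 72 mm high. On top a round dial of 62 mm radius with seven positions 30 degrees apart, from the tester's +y over its +x to its -y
- selector_axis (a point): the selector's upright turning axis where it meets the dial face, at x = -12, y = 0, z = 61 mm in the tester's frame
- selector (a joint): angle of the selector, rad, growing clockwise seen from above: 0 = lever points to the tester's +y, 1.571 = +x, 3.142 = -y. Detents at multiples of 0.5236 (0 to 6 times); starts in 0 or 1; stops 0.05 beyond the ends. Let go within 0.2 rad of a detent it snaps into it; a click takes about 0.1 N m (3 to 4 N at the lever)
- lever_side (a point): middle of the lever's grip part, 32 mm from the axis, 23 mm above the dial face. The selector is a black hub of 34 mm diameter, 32 mm high, with a one-sided upright lever 10 mm thick that reaches 42 mm from the axis and stands from 10 to 36 mm above the dial face
- pointer (a point): the point on the dial face that the lever points at, 52 mm from the axis
- marker: the tall black round cap, 13 mm diameter, 9 mm high, fixed on the dial face 52 mm from the axis at the wanted position (one of the positions 2 to 6, joint 1.047 to 3.142); the other positions carry flat black dots of 10 mm diameter, 2 mm high. Origin at its foot
- gel_bottle: white gel bottle, 50 mm diameter, 140 mm tall, loose; not to be moved. Origin at the centre of its underside
- jar: clear jar, 60 mm diameter, 70 mm tall, loose; not to be moved. Origin at the centre of its underside
- paper_roll: roll of recorder paper standing on end, 52 mm diameter, 110 mm tall, loose; not to be moved. Origin at the centre of its underside
- mug: white mug, 76 mm diameter, 90 mm tall, handle on its own +y side, loose; not to be moved. Origin at the centre of its underside
- electrode: small steel electrode, 26 mm diameter foot, 30 mm tall, standing on the tester's top near its near left corner, loose; not to be moved. Origin at the centre of its underside
- spray_bottle: white round spray can, 56 mm diameter, 150 mm tall, loose; not to be moved. Origin at the centre of its underside
Not all that is in view belongs to the job. What is shaped like the module but orange or red is not meant.

How it is judged:
By the outcome, as a careful person would: the job done as asked, in the order asked, and still so for the second after the job is handed in, with the robot touching nothing.
It also fails if it takes over 69 s, if anything falls off the work surface, if the arm or the gripper's body presses on something with over 40 N, if the wrist force passes 120 N, or if a joint passes its speed limit or range.

## Working session

There is one attempt and no reset: what is moved stays moved. The work goes in short steps, Python scripts to look and compute and a tool call to move; the robot and the scene stay as the last step left them, time stands still between calls to the robot, and variables do not carry over. Pictures are saved under pics/ and viewed, at most 10 in all, crops included, and the job is handed in when it is done.

Besides the shell and the picture viewer there is one more tool, called after ">>>" as name(argument=value, ...) on one line, values as JSON. jog_arm: Moves the arm, as the interface text tells. Its arguments: {"type":"object","properties":{"steps":{"type":"array"},"newtons":{"type":"number"}},"required":["steps"]}

```bash
mkdir -p pics
python3 - <<'E'
from station import ctrl
import cv2,numpy as np
np.set_printoptions(precision=4,suppress=True)
o=ctrl.get_obs();print(o)
for n in("top","scene"):
    i,d=ctrl.get_image(n);cv2.imwrite(f"pics/{n}0.png",i[:,:,::-1]);np.savez(f"{n}0.npz",i=i,d=d);print(n,ctrl.camera_info(n))
print(ctrl.camera_info("wrist"))
E
```

```text
{'t': 0.0, 'q': array([ 1.011 ,  0.0534,  1.6142,  0.    ,  1.476 , -0.119 ]), 'dq': array([-0.0005,  0.0003, -0.0011,  0.0012, -0.0005,  0.0002]), 'effort': array([  0.0004, -39.369 , -37.0175,  -0.0001,   0.0072,   0.    ]), 'tool_pos': array([0.2663, 0.5647, 0.2026]), 'tool_rot': array([-0.6867, -3.0649,  0.003 ]), 'contact_force': array([-0.6789,  0.0431,  0.4169]), 'wrist_torque': array([-0.0116,  0.0119,  0.0517]), 'grip_force': 0.0, 'opening': 0.08537321355047076}
top {'camera_matrix': array([[373.8129,   0.    , 250.3812],
       [  0.    , 373.8129, 189.6329],
       [  0.    ,   0.    ,   1.    ]]), 'distortion': array([-0.046,  0.   ,  0.   ,  0.   ,  0.   ]), 'R': array([[ 0.0231, -0.9996, -0.0141],
       [-0.982 , -0.0201, -0.1878],
       [ 0.1874,  0.0182, -0.9821]]), 't': array([0.0025, 0.4589, 0.9857])}
scene {'camera_matrix': array([[494.143 ,   0.    , 249.3486],
       [  0.    , 494.143 , 199.6657],
       [  0.    ,   0.    ,   1.    ]]), 'distortion': array([-0.0936,  0.    ,  0.    ,  0.    ,  0.    ]), 'R': array([[-0.0372,  0.9993,  0.0087],
       [ 0.7696,  0.0342, -0.6376],
       [-0.6374, -0.017 , -0.7703]]), 't': array([ 0.0302, -0.2996,  1.9897])}
{'camera_matrix': array([[330.7079,   0.    , 253.2306],
       [  0.    , 330.7079, 199.2266],
       [  0.    ,   0.    ,   1.    ]]), 'distortion': array([-0.0852,  0.    ,  0.    ,  0.    ,  0.    ]), 'T_tool_cam': array([[ 0.0005, -0.9573, -0.2891,  0.0743],
       [ 1.    ,  0.0002,  0.0009, -0.0003],
       [-0.0008, -0.2891,  0.9573, -0.1706],
       [ 0.    ,  0.    ,  0.    ,  1.    ]])}
```

View pics/top0.png

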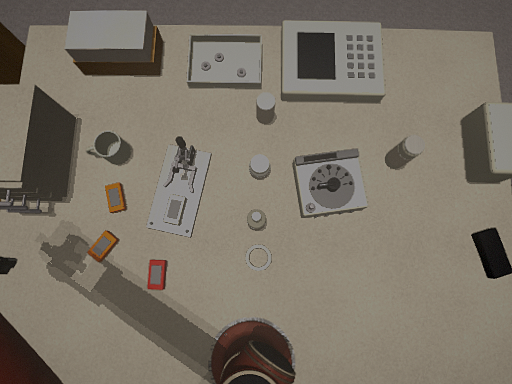

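View pics/scene0.png

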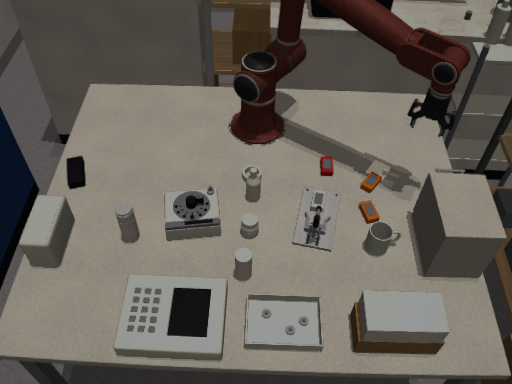

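The top view shows the fixture at about (180,193), with its clamp at (183,150). The tester is at (330,185), with the electrode at (311,208).

Things that could be taken for the module:
- white with a grey label, on the plate: (174,210)
- orange: (115,197) and (103,245)
- red: (157,274)

I choose the white one on the plate, and check it in a crop.

```bash
cat > h.py <<'E'
from station import ctrl
import cv2,numpy as np
from scipy.spatial.transform import Rotation as Ro
np.set_printoptions(precision=4,suppress=True)
def cam(n,obs=None):
    c=ctrl.camera_info(n)
    if n!="wrist": return c["camera_matrix"],c["distortion"],c["R"],c["t"]
    T=np.eye(4);T[:3,:3]=Ro.from_rotvec(obs["tool_rot"]).as_matrix();T[:3,3]=obs["tool_pos"]
    M=np.linalg.inv(T@c["T_tool_cam"]);return c["camera_matrix"],c["distortion"],M[:3,:3],M[:3,3]
def onplane(C,uv,z):
    K,D,R,t=C
    n=cv2.undistortPoints(np.float64(uv).reshape(-1,1,2),K,D).reshape(-1,2)
    r=np.c_[n,np.ones(len(n))]@R; o=-R.T@t
    return o+r*((z-o[2])/r[:,2])[:,None]
def proj(C,X):
    K,D,R,t=C
    return cv2.projectPoints(np.float64(X).reshape(-1,1,3),cv2.Rodrigues(R)[0],t,K,D)[0].reshape(-1,2)
def cloud(C,d):
    K,D,R,t=C;h,w=d.shape
    u,v=np.meshgrid(np.arange(w),np.arange(h))
    n=cv2.undistortPoints(np.float64(np.c_[u.ravel(),v.ravel()]).reshape(-1,1,2),K,D).reshape(-1,2)
    P=(np.c_[n,np.ones(len(n))]*d.reshape(-1,1)-t)@R
    return P.reshape(h,w,3)
E
python3 - <<'E'
from h import *
f=np.load("top0.npz");i,d=f["i"],f["d"];C=cam("top");P=cloud(C,d)
a=cv2.resize(i[130:240,140:220,::-1],None,fx=5,fy=5,interpolation=cv2.INTER_CUBIC)
b=cv2.resize(i[140:225,285:375,::-1],None,fx=4.4,fy=4.4,interpolation=cv2.INTER_CUBIC)
o=np.zeros((550,800,3),np.uint8);o[:,:400]=a;o[:b.shape[0],400:400+b.shape[1]]=b[:,:400];cv2.imwrite("pics/zoom.png",o)
def rect(m,z,name):
    m=cv2.morphologyEx(m.astype(np.uint8),cv2.MORPH_OPEN,np.ones((3,3)))
    c=max(cv2.findContours(m,0,2)[0],key=cv2.contourArea)[:,0]
    X=onplane(C,c,z)[:,:2].astype(np.float32)
    r=cv2.minAreaRect(X*1000);print(name,r);print(cv2.boxPoints(r)); 
sub=np.zeros(d.shape,bool);sub[130:245,140:220]=1
hsv=cv2.cvtColor(i,cv2.COLOR_RGB2HSV)
for nm,uv in dict(plate=(160,220),module=(178,200),table=(140,170),mod2=(167,212),tester=(305,195),tester2=(360,200)).items(): print(nm,P[uv[1],uv[0]],hsv[uv[1],uv[0]])
rect(sub&(P[...,2]>.006),.012,"plate+")
rect(sub&(P[...,2]>.028)&(np.arange(384)[:,None]>190),.036,"module")
s2=np.zeros(d.shape,bool);s2[140:225,285:375]=1
rect(s2&(P[...,2]>.045),.06,"tester")
for nm,uv,z in(("bott",(260,166),.07),("gel",(257,219),.14),("mug",(107,147),.09),("cyl",(265,107),.11),("spray",(410,148),.15)):print(nm,onplane(C,[uv],z),P[uv[1],uv[0]])
E
```

```text
plate [0.3726 0.2654 0.012 ] [  0   4 145]
module [0.4269 0.2127 0.0356] [160   5 143]
table [ 0.5189  0.3376 -0.0001] [ 18  40 145]
mod2 [0.3927 0.2411 0.0362] [135   3 154]
tester [ 0.4447 -0.136   0.0555] [ 10   5 146]
tester2 [ 0.4336 -0.2843  0.0575] [ 15   4 145]
plate+ ((476.4437255859375, 214.592529296875), (131.2315673828125, 279.7430725097656), 78.85192108154297)
[[326.525  177.2584]
 [600.9895 123.1714]
 [626.3625 251.9267]
 [351.8979 306.0137]]
module ((401.825439453125, 222.17022705078125), (44.85068893432617, 79.9832763671875), 79.14075469970703)
[[358.3251 207.6808]
 [436.8761 192.6122]
 [445.3258 236.6597]
 [366.7748 251.7283]]
tester ((483.11309814453125, -204.0399627685547), (167.65289306640625, 180.9854278564453), 9.276568412780762)
[[ 385.7955 -128.2436]
 [ 414.9704 -306.862 ]
 [ 580.4307 -279.8364]
 [ 551.2558 -101.2179]]
bott [[ 0.5195 -0.0125  0.07  ]] [ 0.5197 -0.0125  0.0692]
gel [[ 0.3673 -0.0072  0.14  ]] [ 0.3677 -0.0072  0.1367]
mug [[0.56   0.4045 0.09  ]] [0.5857 0.4405 0.0056]
cyl [[ 0.6731 -0.0228  0.11  ]] [ 0.6727 -0.0228  0.111 ]
spray [[ 0.5536 -0.3899  0.15  ]] [ 0.554  -0.3904  0.1487]
```

View pics/zoom.png

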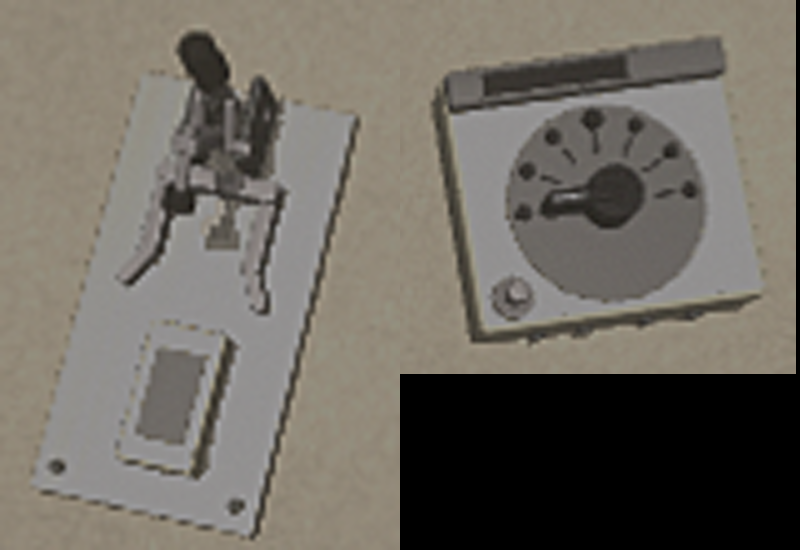

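The white module lies on the plate, and its crop matches the description. The tall cap looks to be the top dot, at (592,118) in the crop, which is position 3. I'll confirm that from close up later. Now I move over the module.

>>> jog_arm(steps=[{"delta_rot":[0,0,-7.1],"linear":[0,0,0],"grip":0.0854},{"delta_rot":[0,0,-7.1],"linear":[0,0,0],"grip":0.0854},{"delta_rot":[0,0,0],"linear":[-0.0224,-0.0388,0],"grip":0.0854},{"delta_rot":[0,0,0],"linear":[-0.0224,-0.0388,0],"grip":0.0854},{"delta_rot":[0,0,0],"linear":[-0.0224,-0.0388,0],"grip":0.0854},{"delta_rot":[0,0,0],"linear":[-0.0224,-0.0388,0],"grip":0.0854},{"delta_rot":[0,0,0],"linear":[-0.0224,-0.0388,0],"grip":0.0854},{"delta_rot":[0,0,0],"linear":[-0.0224,-0.0388,0],"grip":0.0854},{"delta_rot":[0,0,0],"linear":[-0.0224,-0.0388,0],"grip":0.0854},{"delta_rot":[0,0,0],"linear":[-0.0224,-0.0388,0],"grip":0.0854}])

```text
t: 1.1
tool_pos: [0.3829, 0.2245, 0.2034]
tool_rot: [-0.302, -3.127, 0.0]
contact_force: [0.7, 0.2, 0.1]
opening: 0.085
grip_force: 0.0
```

Run:
```python
from h import *
o=ctrl.get_obs();i,d=ctrl.get_image("wrist");cv2.imwrite("pics/w1.png",i[:,:,::-1]);np.savez("w1.npz",i=i,d=d,p=o["tool_pos"],r=o["tool_rot"])
print(o["t"],o["tool_pos"],o["tool_rot"],Ro.from_rotvec(o["tool_rot"]).as_matrix())
C=cam("wrist",o);P=cloud(C,d)
# module top
m=(abs(P[...,2]-.036)<.004)&(np.hypot(P[...,0]-.402,P[...,1]-.222)<.06)
X=P[m][:,:2].astype(np.float32)*1000
r=cv2.minAreaRect(X);print("module",r,m.sum())
# plate: points at z .012, edges
m=(abs(P[...,2]-.012)<.004)&(np.hypot(P[...,0]-.47,P[...,1]-.215)<.2)
m=cv2.morphologyEx(m.astype(np.uint8),cv2.MORPH_OPEN,np.ones((3,3)))>0
X=P[m][:,:2].astype(np.float32)*1000
r=cv2.minAreaRect(X);print("plate",r,cv2.boxPoints(r))
ang=np.radians(-11.15);ex=np.array([np.cos(ang),np.sin(ang)]);ey=np.array([-ex[1],ex[0]]);O=np.array([486.4,212.6])
loc=(X-O)@np.c_[ex,ey]
for lo in range(-140,100,20):
    s=loc[(loc[:,0]>lo)&(loc[:,0]<lo+20)]
    if len(s): print(lo+10,np.percentile(s[:,1],[.5,99.5]))
print("front",np.percentile(loc[:,0],[.3,99.7]))
```

```text
1.1 [0.3829 0.2245 0.2034] [-0.3019 -3.1269  0.0002] [[-0.9815  0.1913 -0.0001]
 [ 0.1913  0.9815 -0.0001]
 [ 0.0001 -0.0002 -1.    ]]
module ((401.038818359375, 223.1973114013672), (43.846923828125, 79.59649658203125), 78.77944946289062) 2993
plate ((472.77716064453125, 282.65606689453125), (262.2870178222656, 248.95657348632812), 79.0045166015625) [[325.5708 177.662 ]
 [569.9572 130.1781]
 [619.9835 387.6501]
 [375.5972 435.134 ]]
-130 [-64.2799  63.784 ]
-110 [-64.209   63.9968]
-90 [-63.8414  65.0477]
-70 [-64.048   65.0979]
-50 [-64.1131  65.0539]
-30 [-63.6389  64.2395]
-10 [-63.5659  63.9146]
10 [-64.011  195.1447]
30 [-63.8919 176.9929]
50 [-63.6569  64.6759]
70 [-64.3202  64.5427]
90 [-63.9046  64.7823]
front [-151.0327   96.3308]
```

View pics/w1.png

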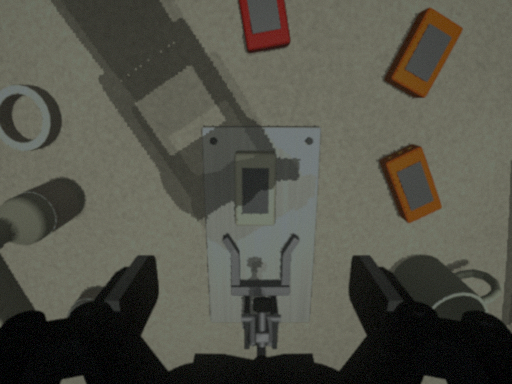

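The wrist view shows the module at (255,188), nearly square to the plate, and the clamp open at (262,320). Depth from this view agrees with the first fixture pose to within 1 mm. I'll go down and grip the rear half of the module.

>>> jog_arm(steps=[{"delta_rot":[0,0,0],"linear":[0.0062,0.0023,0.03],"grip":0.075},{"delta_rot":[0,0,0],"linear":[0,0,0.045],"grip":0.075},{"delta_rot":[0,0,0],"linear":[0,0,0.045],"grip":0.075},{"delta_rot":[0,0,0],"linear":[0,0,0.037],"grip":0.075},{"delta_rot":[0,0,0],"linear":[0,0,0.02],"grip":0.075},{"delta_rot":[0,0,0],"linear":[0,0,0.01],"grip":0.075},{"delta_rot":[0,0,0],"linear":[0,0,0],"grip":0.075}])

```text
t: 1.85
tool_pos: [0.3761, 0.2292, 0.0154]
tool_rot: [-0.302, -3.124, 0.002]
contact_force: [-0.6, -0.4, 0.5]
opening: 0.0753
grip_force: 0.0
```

>>> jog_arm(steps=[{"delta_rot":[0,0,0],"linear":[0,0,0],"grip":0.03},{"delta_rot":[0,0,0],"linear":[0,0,0],"grip":0.03},{"delta_rot":[0,0,0],"linear":[0,0,0],"grip":0.03},{"delta_rot":[0,0,0],"linear":[0,0,0],"grip":0.03},{"delta_rot":[0,0,0],"linear":[0,0,0],"grip":0.03},{"delta_rot":[0,0,0],"linear":[0,0,0],"grip":0.03}], newtons=20)

```text
t: 2.45
tool_pos: [0.3775, 0.2297, 0.017]
tool_rot: [0.303, 3.127, 0.0]
contact_force: [-0.4, -0.0, -0.1]
opening: 0.0301
grip_force: 0.0
```

The fingers closed to 30 mm without gripping anything. I'll look.

Run:
```python
from h import *
o=ctrl.get_obs();i,d=ctrl.get_image("wrist");j,e=ctrl.get_image("top")
a=cv2.resize(j[130:245,140:220,::-1],None,fx=3.3,fy=3.3,interpolation=cv2.INTER_CUBIC)
w=np.zeros((384,800,3),np.uint8);w[:,:512]=i[:,:,::-1];w[:a.shape[0],512:512+a.shape[1]]=a;cv2.imwrite("pics/w2.png",w)
C=cam("wrist",o);P=cloud(C,d)
for u,v in((256,250),(256,300),(256,200),(255,340)):print(u,v,P[v,u])
```

```text
256 250 [0.3757 0.2316 0.0365]
256 300 [0.4035 0.2262 0.038 ]
256 200 [0.3574 0.2353 0.0119]
255 340 [0.43   0.2206 0.0366]
```

View pics/w2.png

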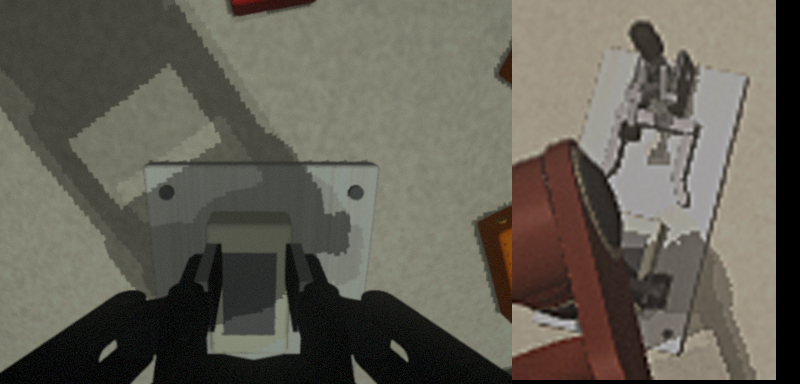

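The fingers straddle the module and sit close on both sides. I'll command a full close for a moment and read the force again.

>>> jog_arm(steps=[{"delta_rot":[0,0,0],"linear":[0,0,0],"grip":0.0},{"delta_rot":[0,0,0],"linear":[0,0,0],"grip":0.0},{"delta_rot":[0,0,0],"linear":[0,0,0],"grip":0.0},{"delta_rot":[0,0,0],"linear":[0,0,0],"grip":0.0}], newtons=20)

```text
t: 2.95
tool_pos: [0.3773, 0.2297, 0.0168]
tool_rot: [-0.303, -3.127, 0.0]
contact_force: [-0.6, 0.6, -0.4]
opening: -0.0001
grip_force: 0.0
```

Run:
```python
from h import *
o=ctrl.get_obs();print(o);i,d=ctrl.get_image("wrist");np.savez("w3.npz",i=i,d=d);cv2.imwrite("pics/w3.png",i[180:,100:420,::-1])
C=cam("wrist",o);P=cloud(C,d)
for v in(230,250,270,290):print(v,[tuple((P[v,u]*1000).round().astype(int)) for u in range(190,325,10)])
```

```text
{'t': 2.95, 'q': array([ 0.378 , -0.2006,  2.1837, -0.    ,  1.1586, -0.9998]), 'dq': array([-0.0015,  0.001 , -0.0009,  0.0021,  0.003 ,  0.0016]), 'effort': array([ -0.0009, -23.4717, -32.2318,  -0.0003,   0.0007,   0.    ]), 'tool_pos': array([0.3773, 0.2297, 0.0168]), 'tool_rot': array([-0.3027, -3.1269,  0.0001]), 'contact_force': array([-0.6322,  0.6326, -0.4283]), 'wrist_torque': array([-0.0008, -0.0195, -0.0011]), 'grip_force': 0.0, 'opening': -8.997731715117637e-05}
230 [(np.int64(367), np.int64(195), np.int64(13)), (np.int64(368), np.int64(201), np.int64(13)), (np.int64(360), np.int64(211), np.int64(37)), (np.int64(362), np.int64(216), np.int64(36)), (np.int64(363), np.int64(221), np.int64(36)), (np.int64(363), np.int64(226), np.int64(37)), (np.int64(364), np.int64(231), np.int64(36)), (np.int64(366), np.int64(235), np.int64(35)), (np.int64(366), np.int64(240), np.int64(37)), (np.int64(367), np.int64(245), np.int64(36)), (np.int64(368), np.int64(250), np.int64(36)), (np.int64(380), np.int64(257), np.int64(12)), (np.int64(381), np.int64(262), np.int64(12)), (np.int64(381), n
[... 1276 characters left out ...]
12)), (np.int64(408), np.int64(265), np.int64(12))]
290 [(np.int64(406), np.int64(185), np.int64(12)), (np.int64(407), np.int64(191), np.int64(13)), (np.int64(394), np.int64(203), np.int64(35)), (np.int64(363), np.int64(221), np.int64(90)), (np.int64(362), np.int64(225), np.int64(92)), (np.int64(364), np.int64(228), np.int64(90)), (np.int64(369), np.int64(230), np.int64(83)), (np.int64(364), np.int64(235), np.int64(91)), (np.int64(366), np.int64(238), np.int64(90)), (np.int64(365), np.int64(241), np.int64(92)), (np.int64(367), np.int64(244), np.int64(90)), (np.int64(419), np.int64(251), np.int64(12)), (np.int64(419), np.int64(257), np.int64(14)), (np.int64(421), np.int64(263), np.int64(13))]
```

View pics/w3.png

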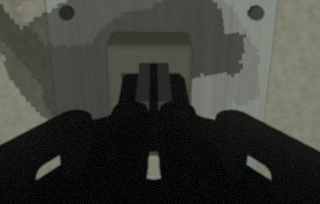

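The fingers closed above the module, so their real tips are higher than the reported TCP. I'll measure the tip height from this depth picture, then confirm it by a gentle touch.

Run:
```python
from h import *
o=ctrl.get_obs();d=np.load("w3.npz")["d"];P=cloud(cam("wrist",o),d)
for u in(236,244,250,256,262,272): print(u,[(v,tuple((P[v,u]*1000).round(0))) for v in range(236,252,2)])
```

```text
236 [(236, (np.float64(366.0), np.float64(223.0), np.float64(37.0))), (238, (np.float64(367.0), np.float64(223.0), np.float64(36.0))), (240, (np.float64(368.0), np.float64(223.0), np.float64(37.0))), (242, (np.float64(369.0), np.float64(223.0), np.float64(36.0))), (244, (np.float64(370.0), np.float64(223.0), np.float64(37.0))), (246, (np.float64(372.0), np.float64(222.0), np.float64(36.0))), (248, (np.float64(373.0), np.float64(222.0), np.float64(36.0))), (250, (np.float64(373.0), np.float64(222.0), np.float64(37.0)))]
244 [(236, (np.float64(304.0), np.float64(244.0), np.float64(187.0))), (238, (np.float64(368.0), np.float64(227.0), np.float64(37.0))), (240, (np.float64(369.0), np.float64(227.0), np.float64(36.0))), (242, (np.float64(370.0), np.float64(227.0), np.float64(38.0))), (244, (np.float64(365.0), np.float64(228.0), np.float64(50.0))), (246, (np.float64(365.0), np.float64(228.0), np.float64(52.0))), (248, (np.float64(365.0), np.float64(228.0), np.float64(54.0))), (250, (np.float64(365.0), np.float64(228.0), np.float64(56.0)))]
250 [(236, (np.float64(368.0), np.float64(230.0),
[... 1350 characters left out ...]
67.0), np.float64(236.0), np.float64(51.0))), (248, (np.float64(366.0), np.float64(236.0), np.float64(55.0))), (250, (np.float64(367.0), np.float64(236.0), np.float64(56.0)))]
272 [(236, (np.float64(370.0), np.float64(241.0), np.float64(35.0))), (238, (np.float64(371.0), np.float64(241.0), np.float64(36.0))), (240, (np.float64(372.0), np.float64(240.0), np.float64(36.0))), (242, (np.float64(373.0), np.float64(240.0), np.float64(36.0))), (244, (np.float64(373.0), np.float64(240.0), np.float64(37.0))), (246, (np.float64(375.0), np.float64(240.0), np.float64(37.0))), (248, (np.float64(376.0), np.float64(240.0), np.float64(37.0))), (250, (np.float64(376.0), np.float64(239.0), np.float64(37.0)))]
```

>>> jog_arm(steps=[{"delta_rot":[0,0,0],"linear":[0,0,0.002],"grip":0},{"delta_rot":[0,0,0],"linear":[0,0,0.002],"grip":0},{"delta_rot":[0,0,0],"linear":[0,0,0],"grip":0}])

```text
t: 3.3
tool_pos: [0.377, 0.2295, 0.0123]
tool_rot: [-0.303, -3.126, 0.001]
contact_force: [-0.1, 0.1, 0.2]
opening: 0.0002
grip_force: 0.0
```

No contact yet at TCP z = 12, and the camera puts the tips about 33 mm above the TCP. I continue the touch test in small steps.

>>> jog_arm(steps=[{"delta_rot":[0,0,0],"linear":[0,0,0.002],"grip":0},{"delta_rot":[0,0,0],"linear":[0,0,0.002],"grip":0},{"delta_rot":[0,0,0],"linear":[0,0,0.002],"grip":0},{"delta_rot":[0,0,0],"linear":[0,0,0],"grip":0}])

```text
t: 3.7
tool_pos: [0.3774, 0.2297, 0.0085]
tool_rot: [-0.302, -3.125, 0.002]
contact_force: [-6.4, -3.0, 13.6]
opening: -0.0002
grip_force: 6.9
```

>>> jog_arm(steps=[{"delta_rot":[0,0,0],"linear":[0,0,0.0015],"grip":0},{"delta_rot":[0,0,0],"linear":[0,0,0.0015],"grip":0},{"delta_rot":[0,0,0],"linear":[0,0,0],"grip":0}])

```text
t: 4.0
tool_pos: [0.3774, 0.2298, 0.0084]
tool_rot: [-0.301, -3.123, 0.004]
contact_force: [-17.1, -8.6, 35.1]
opening: -0.0002
grip_force: 17.7
```

The pads touch the module's top, which is at z = 36, when the TCP reads 8.4 mm. So the real tips are about 28 mm behind the reported TCP. I'll back off at once, open, and grip with that correction.

>>> jog_arm(steps=[{"delta_rot":[0,0,0],"linear":[0,0,-0.01],"grip":0},{"delta_rot":[0,0,0],"linear":[0,-0.0015,-0.02],"grip":0.07},{"delta_rot":[0,0,0],"linear":[0,0,0],"grip":0.07},{"delta_rot":[0,0,0],"linear":[0,0,0],"grip":0.07},{"delta_rot":[0,0,0],"linear":[0,0,0],"grip":0.07},{"delta_rot":[0,0,0],"linear":[0,0,0.02],"grip":0.07},{"delta_rot":[0,0,0],"linear":[0,0,0.015],"grip":0.07},{"delta_rot":[0,0,0],"linear":[0,0,0.01],"grip":0.07},{"delta_rot":[0,0,0],"linear":[0,0,0],"grip":0.07}])

```text
t: 4.9
tool_pos: [0.375, 0.2274, -0.0136]
tool_rot: [-0.302, -3.123, 0.004]
contact_force: [-1.0, 0.4, 0.5]
opening: 0.0701
grip_force: 0.0
```

>>> jog_arm(steps=[{"delta_rot":[0,0,0],"linear":[0,0,0],"grip":0.035},{"delta_rot":[0,0,0],"linear":[0,0,0],"grip":0.035},{"delta_rot":[0,0,0],"linear":[0,0,0],"grip":0.035},{"delta_rot":[0,0,0],"linear":[0,0,0],"grip":0.035},{"delta_rot":[0,0,0],"linear":[0,0,0],"grip":0.035}])

```text
t: 5.4
tool_pos: [0.3777, 0.2285, -0.0104]
tool_rot: [0.302, 3.126, 0.001]
contact_force: [0.3, -0.4, 2.1]
opening: 0.0438
grip_force: 21.4
```

Gripped, at an opening of 43.8 mm. I centre it in y, then slide it 63 mm into the guides.

>>> jog_arm(steps=[{"delta_rot":[0,0,0],"linear":[-0.005,0.0055,0],"grip":0.035},{"delta_rot":[0,0,0],"linear":[-0.008,0,0],"grip":0.035},{"delta_rot":[0,0,0],"linear":[-0.01,0,0],"grip":0.035},{"delta_rot":[0,0,0],"linear":[-0.01,0,0],"grip":0.035},{"delta_rot":[0,0,0],"linear":[-0.01,0,0],"grip":0.035},{"delta_rot":[0,0,0],"linear":[-0.01,0,0],"grip":0.035},{"delta_rot":[0,0,0],"linear":[-0.007,0,0],"grip":0.035},{"delta_rot":[0,0,0],"linear":[-0.003,0,0],"grip":0.035},{"delta_rot":[0,0,0],"linear":[0,0,0],"grip":0.035}])

```text
t: 6.3
tool_pos: [0.4401, 0.2219, -0.0105]
tool_rot: [-0.303, -3.126, -0.001]
contact_force: [-3.8, 0.8, 5.9]
opening: 0.0434
grip_force: 21.6
```

>>> jog_arm(steps=[{"delta_rot":[0,0,0],"linear":[0,0,0],"grip":0.062},{"delta_rot":[0,0,0],"linear":[0,0,0],"grip":0.062},{"delta_rot":[0,0,0],"linear":[0,0,0],"grip":0.062},{"delta_rot":[0,0,0],"linear":[0,0,-0.02],"grip":0.062},{"delta_rot":[0,0,0],"linear":[0,0,-0.025],"grip":0.062},{"delta_rot":[0,0,0],"linear":[0.02,0,0],"grip":0.0},{"delta_rot":[0,0,0],"linear":[0.018,0,0],"grip":0.0},{"delta_rot":[0,0,0],"linear":[0,0,0],"grip":0.0},{"delta_rot":[0,0,0],"linear":[0,0,0],"grip":0.0},{"delta_rot":[0,0,0],"linear":[0,0,0],"grip":0.0}])

```text
t: 7.3
tool_pos: [0.4033, 0.2287, 0.0339]
tool_rot: [0.303, 3.126, 0.0]
contact_force: [-0.2, 0.5, 0.9]
opening: 0.0002
grip_force: 0.0
```

>>> jog_arm(steps=[{"delta_rot":[0,0,0],"linear":[0,0,0],"grip":0},{"delta_rot":[0,0,0],"linear":[0,0,0.02],"grip":0},{"delta_rot":[0,0,0],"linear":[0,0,0.015],"grip":0},{"delta_rot":[0,0,0],"linear":[0,0,0.01],"grip":0},{"delta_rot":[0,0,0],"linear":[0,0,0],"grip":0}])

```text
t: 7.8
tool_pos: [0.4016, 0.2282, -0.0128]
tool_rot: [-0.303, -3.124, 0.002]
contact_force: [-0.7, 0.4, -0.6]
opening: 0.0003
grip_force: 0.0
```

>>> jog_arm(steps=[{"delta_rot":[0,0,0],"linear":[-0.006,0,0],"grip":0},{"delta_rot":[0,0,0],"linear":[-0.005,0,0],"grip":0},{"delta_rot":[0,0,0],"linear":[-0.005,0,0],"grip":0},{"delta_rot":[0,0,0],"linear":[-0.004,0,0],"grip":0},{"delta_rot":[0,0,0],"linear":[-0.004,0,0],"grip":0},{"delta_rot":[0,0,0],"linear":[0,0,0],"grip":0}])

```text
t: 8.4
tool_pos: [0.4272, 0.2242, -0.0109]
tool_rot: [0.303, 3.126, 0.0]
contact_force: [0.7, 0.7, 0.1]
opening: -0.0001
grip_force: 0.0
```

>>> jog_arm(steps=[{"delta_rot":[0,0,0],"linear":[-0.002,0,0],"grip":0},{"delta_rot":[0,0,0],"linear":[-0.002,0,0],"grip":0},{"delta_rot":[0,0,0],"linear":[-0.001,0,0],"grip":0},{"delta_rot":[0,0,0],"linear":[0,0,0],"grip":0}])

```text
t: 8.8
tool_pos: [0.431, 0.2232, -0.0113]
tool_rot: [-0.303, -3.127, 0.0]
contact_force: [-2.5, 0.5, 1.4]
opening: -0.0001
grip_force: 1.0
```

>>> jog_arm(steps=[{"delta_rot":[0,0,0],"linear":[-0.001,0,0],"grip":0},{"delta_rot":[0,0,0],"linear":[-0.001,0,0],"grip":0},{"delta_rot":[0,0,0],"linear":[0,0,0],"grip":0}])

```text
t: 9.1
tool_pos: [0.4309, 0.2232, -0.0113]
tool_rot: [-0.302, -3.121, 0.0]
contact_force: [-10.0, 1.8, 8.6]
opening: -0.0002
grip_force: 5.2
```

The push stalled firmly at 10 N with the module's rear face at x ≈ -45, which is home. I back off and raise to check it, and to see the handle.

>>> jog_arm(steps=[{"delta_rot":[0,0,0],"linear":[0.005,0,0],"grip":0},{"delta_rot":[0,0,0],"linear":[0.015,0,-0.01],"grip":0},{"delta_rot":[0,0,0],"linear":[0,0,-0.04],"grip":0},{"delta_rot":[0,0,0],"linear":[0,0,-0.045],"grip":0},{"delta_rot":[0,0,0],"linear":[0,0,-0.045],"grip":0},{"delta_rot":[0,0,0],"linear":[0,0,-0.045],"grip":0},{"delta_rot":[0,0,0],"linear":[0,0,0],"grip":0}])

```text
t: 9.8
tool_pos: [0.4183, 0.2282, 0.1823]
tool_rot: [0.301, 3.112, 0.01]
contact_force: [-0.2, 1.3, 0.0]
opening: 0.0004
grip_force: 0.0
```

Run:
```python
from h import *
o=ctrl.get_obs();i,d=ctrl.get_image("wrist");cv2.imwrite("pics/w4.png",i[:,:,::-1])
P=cloud(cam("wrist",o),d)*1000
a=np.radians(-11.1);ex=np.array([np.cos(a),np.sin(a)]);ey=np.array([-ex[1],ex[0]]);O=np.array([486.1,212.7])
L=np.dstack([(P[...,:2]-O)@np.c_[ex,ey],P[...,2]])
m=(abs(L[...,2]-36)<4)&(abs(L[...,1])<30)&(L[...,0]<-28)&(L[...,0]>-100)
x=L[m];print("module top rear",np.percentile(x[:,0],[.5,2]),"y",np.percentile(x[:,1],[1,99]),m.sum())
for lo in(45,65,85,105,125,140):
    s=L[(L[...,2]>lo)&(L[...,2]<lo+15)&(abs(L[...,1])<25)&(L[...,0]>-20)&(L[...,0]<150)]
    if len(s):print(lo,len(s),"x",np.percentile(s[:,0],[2,50,98]),"y",np.percentile(s[:,1],[2,98]))
print(o["tool_pos"],o["t"])
```

```text
module top rear [-45.7666 -45.5234] y [-21.1482  21.3783] 763
85 48 x [73.1952 77.1372 79.3179] y [-1.8808  4.9033]
105 151 x [70.7852 72.4313 76.1005] y [-1.8288  8.952 ]
125 1 x [70.6504 70.6504 70.6504] y [0.9051 0.9051]
[0.4183 0.2282 0.1823] 9.8
```

View pics/w4.png

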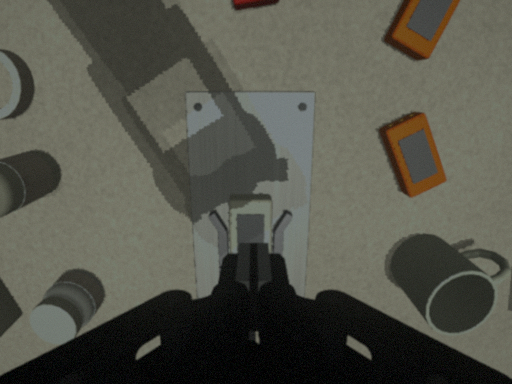

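The wrist view shows the module home between the guides at (250,220). Depth puts its rear face at -45.6 mm and its y centre at 0. The handle stands upright at about x = 80. I move above the gap in front of the handle and then go down.

>>> jog_arm(steps=[{"delta_rot":[0,0,0],"linear":[-0.04,-0.001,0],"grip":0},{"delta_rot":[0,0,0],"linear":[-0.045,-0.001,0],"grip":0},{"delta_rot":[0,0,0],"linear":[-0.03,0,0],"grip":0},{"delta_rot":[0,0,0],"linear":[0,0,0],"grip":0},{"delta_rot":[0,0,0],"linear":[0,0,0.04],"grip":0},{"delta_rot":[0,0,0],"linear":[0,0,0.025],"grip":0},{"delta_rot":[0,0,0],"linear":[0,0,0.012],"grip":0},{"delta_rot":[0,0,0],"linear":[0,0,0],"grip":0}])

```text
t: 10.65
tool_pos: [0.5233, 0.2023, 0.0935]
tool_rot: [-0.302, -3.122, 0.003]
contact_force: [-0.2, 0.7, 0.5]
opening: 0.0004
grip_force: 0.0
```

>>> jog_arm(steps=[{"delta_rot":[0,0,0],"linear":[0,0.003,-0.006],"grip":0},{"delta_rot":[0,0,0],"linear":[-0.01,0,0],"grip":0},{"delta_rot":[0,0,0],"linear":[-0.01,0,0],"grip":0},{"delta_rot":[0,0,0],"linear":[-0.01,0,0],"grip":0},{"delta_rot":[0,0,0],"linear":[-0.01,0,0],"grip":0},{"delta_rot":[0,0,0],"linear":[-0.01,0,0],"grip":0},{"delta_rot":[0,0,0],"linear":[0,0,0],"grip":0}])

```text
t: 11.35
tool_pos: [0.577, 0.1955, 0.1027]
tool_rot: [0.304, 3.126, -0.0]
contact_force: [-0.6, -0.3, -0.6]
opening: 0.0002
grip_force: 0.0
```

>>> jog_arm(steps=[{"delta_rot":[0,0,0],"linear":[-0.01,0,0.005],"grip":0},{"delta_rot":[0,0,0],"linear":[-0.011,0,0.006],"grip":0},{"delta_rot":[0,0,0],"linear":[-0.011,0,0.008],"grip":0},{"delta_rot":[0,0,0],"linear":[-0.01,0,0.008],"grip":0},{"delta_rot":[0,0,0],"linear":[0,0,0],"grip":0}])

```text
t: 11.85
tool_pos: [0.6168, 0.1873, 0.0735]
tool_rot: [-0.304, -3.124, 0.002]
contact_force: [-0.3, -0.2, -0.2]
opening: -0.0002
grip_force: 0.0
```

Run:
```python
from h import *
o=ctrl.get_obs();print(o["tool_pos"],o["contact_force"]);j,e=ctrl.get_image("scene");w,_=ctrl.get_image("wrist")
a=cv2.resize(j[150:270,270:400,::-1],None,fx=3,fy=3,interpolation=cv2.INTER_CUBIC)
q=np.zeros((384,800,3),np.uint8);q[:360,:390]=a;q[:,390:]=w[:,51:461,::-1];cv2.imwrite("pics/s5.png",q)
```

```text
[0.6168 0.1873 0.0735] [-0.2654 -0.17   -0.1864]
```

View pics/s5.png

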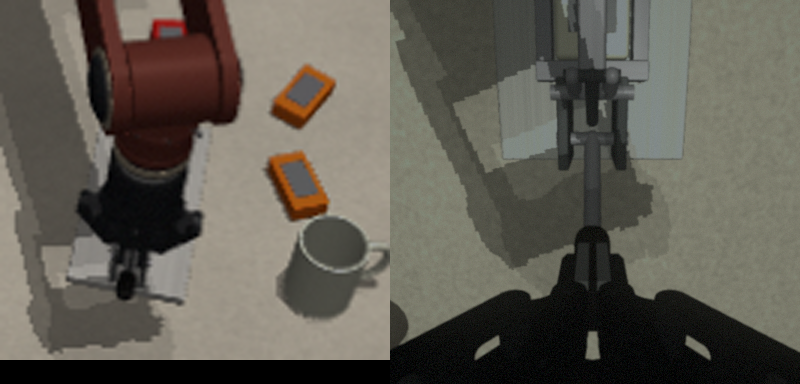

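The pictures show the handle leaning over, in contact with the fingertips at (592,240), and the arm coming down. I continue along the arc.

>>> jog_arm(steps=[{"delta_rot":[0,0,0],"linear":[-0.008,0,0.008],"grip":0},{"delta_rot":[0,0,0],"linear":[-0.006,0,0.008],"grip":0},{"delta_rot":[0,0,0],"linear":[-0.005,0,0.008],"grip":0},{"delta_rot":[0,0,0],"linear":[-0.004,0,0.008],"grip":0},{"delta_rot":[0,0,0],"linear":[-0.002,0,0.008],"grip":0},{"delta_rot":[0,0,0],"linear":[-0.001,0,0.006],"grip":0},{"delta_rot":[0,0,0],"linear":[0,0,0],"grip":0}])

```text
t: 12.65
tool_pos: [0.6411, 0.1827, 0.0278]
tool_rot: [-0.303, -3.124, 0.001]
contact_force: [0.1, -0.7, 0.6]
opening: 0.0001
grip_force: 0.0
```

>>> jog_arm(steps=[{"delta_rot":[0,0,0],"linear":[0,0,0.004],"grip":0},{"delta_rot":[0,0,0],"linear":[0,0,0.003],"grip":0},{"delta_rot":[0,0,0],"linear":[0,0,0],"grip":0}])

```text
t: 12.95
tool_pos: [0.6427, 0.1831, 0.0237]
tool_rot: [0.302, 3.126, 0.0]
contact_force: [-0.4, -0.2, 2.1]
opening: -0.0001
grip_force: 1.1
```

Contact is at the predicted height for a level handle. I raise and check the handle's height by depth.

>>> jog_arm(steps=[{"delta_rot":[0,0,0],"linear":[0,0,-0.03],"grip":0},{"delta_rot":[0,0,0],"linear":[0,0,-0.045],"grip":0},{"delta_rot":[0,0,0],"linear":[0,0,-0.045],"grip":0},{"delta_rot":[0,0,0],"linear":[0.045,0,-0.02],"grip":0},{"delta_rot":[0,0,0],"linear":[0.045,0,-0.02],"grip":0},{"delta_rot":[0,0,0],"linear":[0.045,0,0],"grip":0},{"delta_rot":[0,0,0],"linear":[0.045,0,0],"grip":0},{"delta_rot":[0,0,0],"linear":[0,0,0],"grip":0}])

```text
t: 13.75
tool_pos: [0.4609, 0.2183, 0.1817]
tool_rot: [-0.298, -3.125, 0.0]
contact_force: [-1.1, -0.9, -0.4]
opening: -0.0001
grip_force: 0.0
```

Run:
```python
from h import *
o=ctrl.get_obs();print(o["tool_pos"],o["t"])
a=np.radians(-11.1);ex=np.array([np.cos(a),np.sin(a)]);ey=np.array([-ex[1],ex[0]]);O=np.array([486.1,212.7])
for n in("top","scene","wrist"):
    i,d=ctrl.get_image(n);np.savez(n+"6.npz",i=i,d=d)
    P=cloud(cam(n,o),d)*1000
    L=np.dstack([(P[...,:2]-O)@np.c_[ex,ey],P[...,2]])
    for lo in range(105,200,15):
        s=L[(abs(L[...,1])<9)&(L[...,0]>lo)&(L[...,0]<lo+15)&(L[...,2]<150)]
        if len(s):print(n,lo,len(s),"z",np.percentile(s[:,2],[50,90,98]))
    s=L[(abs(L[...,1])<12)&(L[...,0]>-5)&(L[...,0]<50)&(L[...,2]<150)&(L[...,2]>32)]
    if len(s): print(n,"arm z",np.percentile(s[:,2],[5,50,95]))
```

```text
[0.4609 0.2183 0.1817] 13.75
top 105 32 z [41.3523 46.6462 47.9855]
top 120 43 z [ 0.2536 44.9386 46.9322]
top 135 54 z [42.0656 49.9228 50.8624]
top 150 52 z [45.8359 49.6238 51.207 ]
top 165 49 z [47.6051 51.7507 53.2685]
top 180 33 z [46.8701 49.8319 52.0484]
top 195 20 z [-0.1338  2.0587  2.5799]
top arm z [33.5711 50.8002 89.7032]
scene 105 13 z [41.5897 44.6576 47.8939]
scene 120 10 z [43.2528 50.0152 50.2081]
scene 135 17 z [47.0329 50.1097 51.6856]
scene 150 23 z [45.691  52.0961 55.653 ]
scene 165 47 z [ 0.9223 50.5267 52.343 ]
scene 180 48 z [41.4765 48.8661 53.6656]
scene 195 22 z [-1.9221  2.9634  4.1761]
scene arm z [34.4801 73.9241 89.1092]
wrist 135 42 z [49.7638 50.5904 51.0674]
wrist 150 127 z [49.5037 50.5913 51.1316]
wrist 165 118 z [49.6232 50.7201 51.2586]
wrist 180 10 z [48.128  48.6457 48.6997]
wrist arm z [34.6831 72.0191 81.1553]
```

The grip's top is at z = 50 mm on every view, so the handle is level and locked. Next is the tester: I lift, turn to its yaw and travel over it.

>>> jog_arm(steps=[{"delta_rot":[0,0,-6.8],"linear":[0,0,-0.02],"grip":0},{"delta_rot":[0,0,-6.8],"linear":[0,0,-0.02],"grip":0},{"delta_rot":[0,0,-6.7],"linear":[0,0,0],"grip":0},{"delta_rot":[0,0,0],"linear":[0,-0.045,0],"grip":0},{"delta_rot":[0,0,0],"linear":[0,-0.045,0],"grip":0},{"delta_rot":[0,0,0],"linear":[0,-0.045,0],"grip":0},{"delta_rot":[0,0,0],"linear":[0,-0.045,0],"grip":0},{"delta_rot":[0,0,0],"linear":[0,-0.045,0],"grip":0},{"delta_rot":[0,0,0],"linear":[0,-0.045,0],"grip":0},{"delta_rot":[0,0,0],"linear":[0,-0.045,0],"grip":0}])

```text
t: 14.9
tool_pos: [0.5175, -0.0965, 0.2233]
tool_rot: [-0.251, 3.131, -0.001]
contact_force: [0.4, 0.7, 0.2]
opening: -0.0001
grip_force: 0.0
```

>>> jog_arm(steps=[{"delta_rot":[0,0,0],"linear":[0,-0.045,0],"grip":0},{"delta_rot":[0,0,0],"linear":[0,-0.045,0],"grip":0},{"delta_rot":[0,0,0],"linear":[0,-0.015,0],"grip":0},{"delta_rot":[0,0,0],"linear":[0,0,0],"grip":0},{"delta_rot":[0,0,0],"linear":[0,0,0],"grip":0}])

```text
t: 15.4
tool_pos: [0.5334, -0.197, 0.2226]
tool_rot: [0.252, -3.131, -0.001]
contact_force: [0.2, 0.9, 0.0]
opening: -0.0
grip_force: 0.0
```

Run:
```python
from h import *
o=ctrl.get_obs();i,d=ctrl.get_image("wrist");cv2.imwrite("pics/w7.png",i[:,:,::-1]);print(o["tool_pos"],o["tool_rot"],o["t"])
P=cloud(cam("wrist",o),d)*1000
m=(abs(P[...,2]-60)<4)&(np.hypot(P[...,0]-483,P[...,1]+204)<140)
r=cv2.minAreaRect(P[m][:,:2].astype(np.float32));print("tester",r)
# hub/lever above 85mm
m=(P[...,2]>85)&(P[...,2]<103)&(np.hypot(P[...,0]-471,P[...,1]+206)<50)
s=P[m];print("sel",m.sum(),s.mean(0))
a=np.radians(9.28);ex=np.array([np.cos(a),np.sin(a)]);ey=np.array([-ex[1],ex[0]])
ax=np.array([471.3,-206.])
L=(s[:,:2]-ax)@np.c_[ex,ey];print("lever loc range",np.percentile(L,[1,99],axis=0))
f=L[np.hypot(*L.T)>22];print("lever dir",f.mean(0),np.degrees(np.arctan2(f[:,0],f[:,1])).mean())
hub=L[np.hypot(*L.T)<20];print("hub",hub.mean(0),np.percentile(hub,[2,98],axis=0))
# positions heights
for k in range(7):
    th=k*np.pi/6;c=ax+52*(np.sin(th)*ex+np.cos(th)*ey)
    m=np.hypot(P[...,0]-c[0],P[...,1]-c[1])<5
    print(k,c,m.sum(),np.percentile(P[m][:,2],[50,90]) if m.sum() else "")
m=(P[...,2]>75)&(P[...,2]<100)&(np.hypot(P[...,0]-471,P[...,1]+206)>55)&(np.hypot(P[...,0]-471,P[...,1]+206)<125)
s=P[m];e=(s[:,:2]-ax)@np.c_[ex,ey];print("electrode?",m.sum(),np.median(e,axis=0))
```

```text
[ 0.5334 -0.197   0.2226] [ 0.2523 -3.1311 -0.0014] 15.4
tester ((470.881103515625, -207.72488403320312), (140.4178009033203, 179.59515380859375), 9.329580307006836)
sel 1468 [ 469.4186 -201.0519   94.8742]
lever loc range [[-15.8742 -16.6832]
 [ 14.4505  38.4472]]
lever dir [-1.1142 30.621 ] -2.129492200458203
hub [-1.0445 -0.3496] [[-15.8534 -16.5781]
 [ 13.777   17.6021]]
0 [ 462.9145 -154.6806] 79 [62.947  64.2325]
1 [ 489.6977 -157.3633] 73 [63.3545 64.3005]
2 [ 511.5512 -173.0782] 333 [302.8897 311.2949]
3 [ 522.6194 -197.6145] 2979 [300.3986 331.9785]
4 [ 519.9367 -224.3977] 329 [302.3355 308.4316]
5 [ 504.2218 -246.2512] 80 [63.2533 64.4376]
6 [ 479.6855 -257.3194] 86 [62.8495 64.03  ]
electrode? 232 [-50.6631  64.0703]
```

View pics/w7.png

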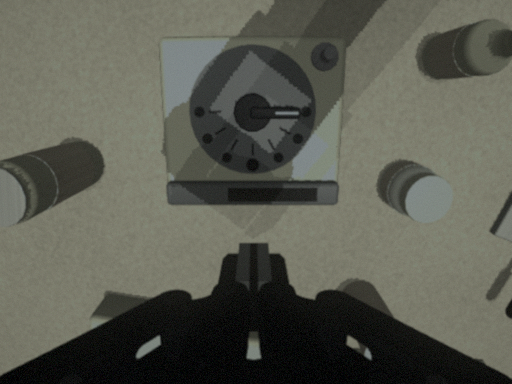

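The lever is at (285,112), pointing to the tester's +y, which is position 0. The hub is at (253,112). The largest cap is at (253,165), straight along +x, which is position 3 (1.571 rad). The electrode at (323,55) stays clear. I move in behind the lever, first at height and then down.

>>> jog_arm(steps=[{"delta_rot":[0,0,0],"linear":[0.03,0.012,0],"grip":0},{"delta_rot":[0,0,0],"linear":[0.03,0.012,0],"grip":0},{"delta_rot":[0,0,0],"linear":[0.0258,0.0109,0],"grip":0},{"delta_rot":[0,0,0],"linear":[0,0,0.02],"grip":0},{"delta_rot":[0,0,0],"linear":[0,0,0.04],"grip":0},{"delta_rot":[0,0,0],"linear":[0,0,0.04],"grip":0},{"delta_rot":[0,0,0],"linear":[0,0,0],"grip":0},{"delta_rot":[0,0,0],"linear":[0,0,0],"grip":0}])

```text
t: 16.25
tool_pos: [0.4428, -0.1753, 0.1231]
tool_rot: [0.256, -3.131, -0.001]
contact_force: [0.8, -0.4, 0.4]
opening: -0.0
grip_force: 0.0
```

Run:
```python
from h import *
o=ctrl.get_obs();i,d=ctrl.get_image("top");print(o["tool_pos"],o["tool_rot"])
a=np.radians(9.3);ex=np.array([np.cos(a),np.sin(a)]);ey=np.array([-ex[1],ex[0]]);ax=np.array([470.3,-206.5])
v=o["tool_pos"][:2]*1000-ax;print("rel axis",v@ex,v@ey)
```

```text
[ 0.4428 -0.1753  0.1231] [ 0.2557 -3.1305 -0.001 ]
rel axis -22.08546441500886 35.25525061194809
```

>>> jog_arm(steps=[{"delta_rot":[0,0,0],"linear":[0,-0.001,0.03],"grip":0},{"delta_rot":[0,0,0],"linear":[0,0,0.03],"grip":0},{"delta_rot":[0,0,0],"linear":[0,0,0.015],"grip":0},{"delta_rot":[0,0,0],"linear":[0,0,0],"grip":0},{"delta_rot":[0,0,0],"linear":[0,0,0],"grip":0}])

```text
t: 16.8
tool_pos: [0.4448, -0.1782, 0.0504]
tool_rot: [-0.253, 3.128, -0.003]
contact_force: [-0.3, 0.6, 0.5]
opening: 0.0001
grip_force: 0.0
```

>>> jog_arm(steps=[{"delta_rot":[0,0,0],"linear":[-0.0045,0.001,0],"grip":0},{"delta_rot":[0,0,7.5],"linear":[-0.0044,0.0018,0],"grip":0},{"delta_rot":[0,0,7.5],"linear":[-0.0044,0.0018,0],"grip":0},{"delta_rot":[0,0,7.5],"linear":[-0.0044,0.0018,0],"grip":0},{"delta_rot":[0,0,7.5],"linear":[-0.0044,0.0018,0],"grip":0},{"delta_rot":[0,0,0],"linear":[0,0,0],"grip":0}])

```text
t: 17.4
tool_pos: [0.4668, -0.1696, 0.0498]
tool_rot: [0.564, 3.087, -0.002]
contact_force: [-0.7, 0.7, 0.1]
opening: -0.0
grip_force: 0.0
```

```bash
cat > r.py <<'E'
from h import *
o=ctrl.get_obs()
a=np.radians(9.3);ex=np.array([np.cos(a),np.sin(a)]);ey=np.array([-ex[1],ex[0]]);ax=np.array([470.3,-206.5])
v=o["tool_pos"][:2]*1000-ax;R=Ro.from_rotvec(o["tool_rot"]).as_matrix()
t=-R[:2,0];print("rel axis",v@ex,v@ey,"axis in tool",-(R[:2,:2].T@v),"turn cw deg",-np.degrees(np.arctan2(t@ey,t@ex)),o["contact_force"],o["tool_pos"][2])
E
python3 r.py
```

```text
rel axis 2.481772625411598 36.99269604621896 axis in tool [-16.3517 -33.2752] turn cw deg 30.008128382200564 [-0.7061  0.6664  0.1043] 0.04977767370120469
```

>>> jog_arm(steps=[{"delta_rot":[0,0,7.5],"linear":[-0.0044,0.0018,0],"grip":0},{"delta_rot":[0,0,7.5],"linear":[-0.0044,0.0018,0],"grip":0},{"delta_rot":[0,0,7.5],"linear":[-0.0044,0.0018,0],"grip":0},{"delta_rot":[0,0,7.5],"linear":[-0.0044,0.0018,0],"grip":0},{"delta_rot":[0,0,7.5],"linear":[-0.0044,0.0018,0],"grip":0},{"delta_rot":[0,0,7.5],"linear":[-0.0044,0.0018,0],"grip":0},{"delta_rot":[0,0,7.5],"linear":[-0.0044,0.0018,0],"grip":0},{"delta_rot":[0,0,4],"linear":[-0.0024,0.001,0],"grip":0},{"delta_rot":[0,0,0],"linear":[0,0,0],"grip":0}])

```text
t: 18.3
tool_pos: [0.4975, -0.1832, 0.049]
tool_rot: [1.957, 2.455, 0.0]
contact_force: [-0.7, 0.8, 0.2]
opening: -0.0002
grip_force: 0.0
```

```bash
python3 r.py
```

```text
rel axis 30.647407583693493 18.638009525766616 axis in tool [-16.6764 -31.7575] turn cw deg 86.39918184985731 [-0.7299  0.7869  0.2167] 0.04897445336714441
```

Back off, raise and look.

>>> jog_arm(steps=[{"delta_rot":[0,0,0],"linear":[0.008,0,0],"grip":0},{"delta_rot":[0,0,0],"linear":[0.004,0,-0.02],"grip":0},{"delta_rot":[0,0,0],"linear":[0,0,-0.04],"grip":0},{"delta_rot":[0,0,0],"linear":[0,0,-0.045],"grip":0},{"delta_rot":[0,0,0],"linear":[0,0,-0.045],"grip":0},{"delta_rot":[0,0,0],"linear":[0,0,-0.02],"grip":0},{"delta_rot":[0,0,0],"linear":[-0.03,0.025,0],"grip":0},{"delta_rot":[0,0,0],"linear":[-0.04,0.025,0],"grip":0},{"delta_rot":[0,0,0],"linear":[-0.03,0,0],"grip":0},{"delta_rot":[0,0,0],"linear":[0,0,0],"grip":0}])

```text
t: 19.3
tool_pos: [0.5652, -0.2598, 0.2176]
tool_rot: [1.961, 2.454, -0.001]
contact_force: [0.2, -0.4, -0.0]
opening: 0.0
grip_force: 0.0
```

Run:
```python
from h import *
o=ctrl.get_obs();i,d=ctrl.get_image("wrist");j,e=ctrl.get_image("top");P=cloud(cam("wrist",o),d)*1000
k=cv2.resize(j[110:240,140:230,::-1],None,fx=2.9,fy=2.9,interpolation=cv2.INTER_CUBIC)
q=np.zeros((384,773,3),np.uint8);q[:,:512]=i[:,:,::-1];q[:k.shape[0],512:512+k.shape[1]]=k;cv2.imwrite("pics/w8.png",q)
a=np.radians(9.3);ex=np.array([np.cos(a),np.sin(a)]);ey=np.array([-ex[1],ex[0]]);ax=np.array([470.3,-206.5])
m=(P[...,2]>88)&(P[...,2]<103)&(np.hypot(P[...,0]-ax[0],P[...,1]-ax[1])<48)
L=(P[m][:,:2]-ax)@np.c_[ex,ey];f=L[np.hypot(*L.T)>22];print("lever",len(f),f.mean(0),np.degrees(np.arctan2(f[:,0].mean(),f[:,1].mean())))
for k in range(7):
    th=k*np.pi/6;c=ax+52*(np.sin(th)*ex+np.cos(th)*ey)
    m=(np.hypot(P[...,0]-c[0],P[...,1]-c[1])<5)&(P[...,2]<90);print(k,m.sum(),np.percentile(P[m][:,2],[50,90]) if m.sum() else "")
C=cam("top");T=cloud(C,e)
for nm,p,z in(("jar",(.5195,-.0125),.07),("gel",(.3673,-.0072),.14),("roll",(.673,-.0228),.11),("spray",(.5536,-.39),.15)):
    u,v=proj(C,[[*p,z]])[0].round().astype(int);print(nm,T[v,u],(j[v-4:v+5,u-4:u+5].astype(int)-np.load("top0.npz")["i"][v-4:v+5,u-4:u+5]).mean())
print(o["t"])
```

```text
lever 298 [31.9267  1.1191] 87.99251240273593
0 92 [63.1032 64.2171]
1 91 [63.2099 64.3133]
2 93 [63.0419 63.969 ]
3 92 [69.8318 71.017 ]
4 84 [63.4363 64.4047]
5 82 [63.3239 64.3913]
6 82 [63.1076 64.2538]
jar [ 0.5198 -0.0125  0.0689] 31.54732510288066
gel [ 0.3671 -0.0072  0.1417] 28.152263374485596
roll [ 0.6735 -0.0228  0.1093] 28.876543209876544
spray [ 0.4244 -0.2176  0.556 ] -71.10699588477367
19.3
```

View pics/w8.png

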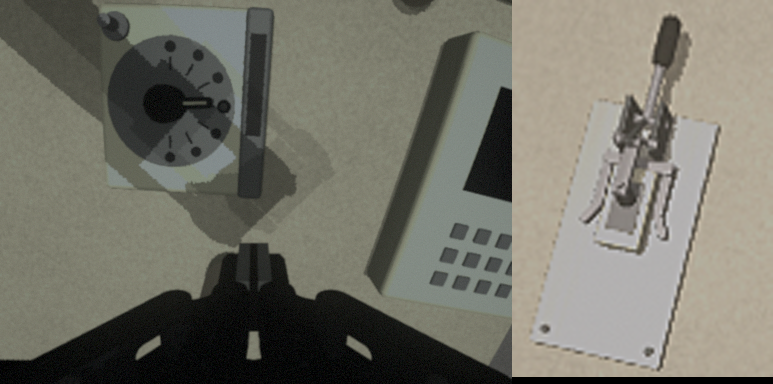

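The lever at (195,103) points at the tall cap at (223,106), which measures 70 mm high against 63 mm for the other dots. The module is home under the pad, with the handle level. The electrode, jar, gel bottle and roll are where they were, and the arm touches nothing.

```bash
python3 -c "
from station import ctrl
print(ctrl.finish_job())"
```

```text
the job is handed in; nothing more can be done
None
```

The job is handed in: the module is home and clamped with the handle locked, and the selector is in the tall-cap position (position 3). The jar, gel bottle, roll and electrode stand where they were; the mug and spray can were not re-measured at the end. One early touch on the module's top read 35 N, because the real fingertips sit about 28 mm behind the reported TCP.

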